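Open the mist-line filter for cleaning

TASK

Open the mist-water filter for cleaning: press its winged cover down, twist it a quarter turn anticlockwise (seen from above) to free it from its lugs (never force it), lift it off and stand it upright on a free part of the cutting board. Then lift the filter element out of the housing and stand it upright in the drain tray, in the cell with the slatted mat. Set both down gently without tipping them over, and leave everything else where it is.

Things in the scene. Friction and masses are not known exactly. Their poses are not given: they have to be found in the camera images.
- housing: Fixed grey plastic filter pot, 118 mm across, on a round foot 140 mm across; a pipe 26 mm thick, 36 mm above the bench, leaves along its own +x, to 128 mm from the axis. Origin: centre of the underside, z up the pot's axis. Locked, the cover's x axis lies along the housing's x axis.
- housing_rim (a point): Centre of the housing's top rim, 82 mm above the bench. The rim is an inward flange, opening 90 mm wide, with two opposite windows for the cover's lugs, centred 80 degrees anticlockwise (from above) from the housing's x axis, 38 degrees wide. The lugs lift out through them at turns of 69 to 91 degrees; a stop ends the turn at 91. Tracks under the flange are 8 mm lower than the locked notches.
- cover: Loose black ribbed cap, 84 mm across, 66 mm high to its flat top, hollow and open below, 4 mm wall, 0.15 to 0.29 kg. Origin: centre of its bottom edge, z up; 68 mm above the bench when locked. Two lugs on the bottom edge at +x and -x, 12 mm wide, 6 mm high, reach out to 51 mm. Turned free it pops up 3 mm by itself; lift it straight up at least 60 mm, as the element's knob stands up inside it.
- wing (a point): Middle of the cover's wing grip, 90 mm above its bottom edge; axes as the cover's. The wing stands on the flat top from 66 to 100 mm, 60 mm long along x (the line of the lugs), 16 mm thick along y. A sprung seal ring pushes the cover up: to turn, press it down at least 8.5 mm (10.5 mm is good, 12 mm is the end of travel) and keep it down; 5 to 7 N to start, 9 to 12 N when down.
- element: Loose white ribbed filter cylinder standing upright in the housing on its axis, hidden under the cover at first; 50 mm across, 64 mm high, then a stem 12 mm thick and, from 78 to 104 mm, a round knob 20 mm across; about 0.12 kg. Origin: centre of the underside, 12 mm above the bench at the start, so its knob's top is 116 mm above the bench, 34 mm above the rim.
- element_knob (a point): Middle of the element's knob on its axis, 91 mm above the element's underside: grasp here from above.
- board: Fixed cutting board lying on the bench, 240 mm along its x, 300 mm along its y, 8 mm thick (a tab 100 mm wide sticks out 32 mm at +x). Origin: centre of the underside of the rectangle. It lies to the left or to the right of the housing, with the tray on the other side.
- tray: Fixed black drain tray, 130 mm along x, 300 mm along y, walls 45 mm high and 4 mm thick, floor 4 mm, with two partitions that make three cells in a row along y, each about 95 mm by 122 mm, centred at y = -98, 0 and +98 mm. Origin: centre of the underside.
- mat: Fixed white slatted mat, 100 by 77 mm, 5 mm thick, lying on the tray's floor in the middle of one of the three cells. Origin: centre of its underside, 4 mm above the bench.
- jar: Bystander: glass jar 48 mm across, 60 mm high, in another cell of the tray. Origin: centre of the underside.
- plug_pot: Bystander: clay plug pot 52 mm across, 50 mm high, in another cell of the tray. Origin: centre of the underside.
- clip_tin: Bystander: metal tin 54 by 38 mm, 24 mm high, lying on the board. Origin: centre of the underside.
- tape_roll: Bystander: roll of paper tape 44 mm across, 26 mm high, lying on the board. Origin: centre of the underside.
- bottle: Bystander: tall white bottle 62 mm across, 190 mm high, between the robot and the housing. Origin: centre of the underside.
- beaker: Bystander: open beaker 72 mm across, 85 mm high, between the robot and the housing. Origin: centre of the underside.
- small_pot: Bystander: small black plant pot 48 mm across, 55 mm high, in front of the housing. Origin: centre of the underside.
Mind the look-alikes: they are no part of the job. Leave any blue, green or red look-alike of the cover alone.

How it is judged:
On the way, in this order (a step that is already met when the one before it is completed fails the run):
1. the locked cover is pressed down in the housing (z of cover in the frame of housing below 0.062 m and angle between the x axis of cover and the x axis of housing, either way round below 0.1 rad).
2. the cover is turned about a quarter turn in the housing (angle between the x axis of cover and the x axis of housing, either way round above 1.13 rad and z of cover in the frame of housing below 0.08 m and horizontal distance between cover and housing below 0.012 m).
3. the cover stands on the board, let go, with the element still in the housing (x of cover in the frame of board between -0.085 and 0.085 m and y of cover in the frame of board between -0.115 and 0.115 m and z of cover in the frame of board between 0.002 and 0.013 m and angle between cover's own z axis and vertical below 0.1 rad and linear speed of cover below 0.03 m/s and contact force between cover and the fingers below 0.3 N and horizontal distance between element and housing below 0.04 m and z of element in the frame of housing below 0.03 m), for 0.2 s.
At the end, for the whole second after the job is handed in: Cover upright (0.1 rad) on the board, axis within 85 mm (board x) and 115 mm (board y) of its centre; element upright (0.1 rad) on the mat, axis within 45 mm of its centre, underside at most 11 mm above the mat's; both at rest and let go; bystanders within 25 mm of their starts (x of cover in the frame of board between -0.085 and 0.085 m and y of cover in the frame of board between -0.115 and 0.115 m and z of cover in the frame of board between 0.002 and 0.013 m and angle between each of cover, element's own z axis and vertical below 0.1 rad and linear speed of each of cover, element below 0.03 m/s and contact force between each of cover, element and the fingers below 0.3 N and horizontal distance between element and mat below 0.045 m and z of element in the frame of mat between -0.001 and 0.011 m); the robot touches nothing.
It fails at once if the cover is forced against its housing (over 150 N; a proper turn needs under 40 N) (contact force between cover and housing above 150 N).
It fails at once if a bystander is moved by more than 25 mm (distance of any of jar, plug_pot, clip_tin, tape_roll, bottle, beaker, small_pot from where it was at the start of the episode above 0.025 m).
It fails at once if the cover or the element is tipped over (angle between any of cover, element's own z axis and vertical above 0.8 rad).
It fails at once if the cover or the element is dropped from over 2 cm (falls free at over 0.6 m/s) or thrown ((linear speed of cover above 0.6 m/s and contact force between cover and the fingers below 0.1 N) or (linear speed of element above 0.6 m/s and contact force between element and the fingers below 0.1 N)).
It also fails if it takes over 64 s, if anything falls off the work surface, if the arm or the gripper's body presses on something with over 40 N, if the wrist force passes 120 N, or if a joint passes its speed limit or range.

ROBOT

A 6-joint arm with a two-finger parallel gripper is mounted at the origin on the work surface. World frame = base frame: x ahead of the robot, y to its left, z up, the work surface at z = 0. Lengths are in m, angles in rad, forces in N, time in s.
With the tool pointing down it reaches from about 0.35 to 0.975 m from the base axis. Payload 4.9 kg.
Tool frame: the origin (TCP) lies between the finger pads; the fingertips stand 17 mm ahead of it and the grasp point (between the pads) lies 2 mm behind it (manip.nose_length is the distance from the TCP to the fingertips, in m); z points along the fingers, y is the line along which they close (so a half turn about z gives the same grasp; the last joint's range is limited). The gripper opens to 85 mm and grips with 20 to 120 N. Pads are 22 mm wide; open, the fingers measure 114 mm over their backs; the gripper's body (76 mm by 85 mm) begins 54 mm behind the grasp point. The pads swing forward as they close: fully open they stand 13 mm farther back than shut.
Start: joints at [-1.303, 0.053, 1.613, -0, 1.476, -0.119], TCP at [0.236, -0.579, 0.248] pointing down, gripper open.
Joint ranges: [-3.01, 3.01], [-1.01, 2.22], [0.06, 2.58], [-1.02, 4.17], [0.09, 2.62], [-3.14, 3.14]. Speed limits (rad/s): [2.57, 2.57, 3.14, 3.14, 3.14, 3.14].

INTERFACE

Orientations are given as a unit quaternion [w, x, y, z].
In Python, from plant import manip gives the robot as it stands. The module is installed in compiled form; this text tells all that it offers.
- The arm moves only by the tool apply_moves, never from a script. Its argument "moves" is a list of rows, each a list of 3 entries, a list of its own where there are three numbers: the turn, a rotation vector about the tool's x, y, z in rad, then the shift along the tool's x, y, z in cm, then the closure, from -1 (fully open) to 1 (shut), so that 0 is half open. A call has 1 to 20 rows; each row is the pose to reach, as a shift and turn from the pose commanded when the call began, along the tool's axes at that moment; what a row does not reach only later rows make up. A row lasts 1/10 s, in which the tool goes at most 50 mm and 8.59 degrees, less where a joint would pass 70% of its speed; a pose out of reach is approached as far as the arm can. A call with a gripper value outside its range is refused whole. The fingers move at their own pace and stop on an object; the grip force is fixed at half the most. Time passes only in rows, so rows that repeat a pose let the fingers close. It gives the time, the measured TCP pose, the force, the opening and the grip force at its end, in the units of the state.
- manip.state(): the state, without advancing time (a new reading comes with each control period).
- manip.grab_frame(name): name is "scene" or "top" or "wrist"; returns a dict with "image" (384x512x3 uint8, red, green, blue), "K" (3x3 intrinsics, pixels), "k1" (the pictures are not rectified: a ray, as slopes to the right and down, at radius r is drawn at 1 + k1 r^2 times it, then the intrinsics apply), "rvec" (rotation vector, rad) and "tvec" (3), from world to camera coordinates, as OpenCV has them. Camera axes: x right, y down, z forward; pixel columns grow to the right and rows downward; lengths in m; the calibration is good to about 2 mm. A picture is of the moment at which its call begins. There is no depth.
- manip.job_done(): hands the job in; it is judged then, once.
Trained networks look in a picture, given as the dict that the camera call returned (one of the last four; its "shot" number tells which), for a name from the list of things; names that differ only in an ending like _2 or _b are one class to them, and where a whole thing is asked for, a point or a joint stands for the part that bears it (a point fixed in the world has none). Each returns a list of dicts, best first, with "score" (0 to 1); they miss things now and then, are a little off and sometimes report something else, mostly with a low value. They report only what shows in the picture. A call takes as long as a camera call. They do not tell look-alikes from the thing itself.
- manip.look_for(picture, label): "location" ([x, y, z] in m, in the coordinates of the camera as it stood for that picture, good to about 4 mm: the middle of the surface that is visible of it).
- manip.silhouettes(picture, label): "pixels" (384x512 bool, what is visible of it).
- manip.spot_point(picture, label): "location" ([x, y, z] in m, in the coordinates of the camera as it stood for that picture, good to about 4 mm: a listed point, or the origin of a listed thing).
The state is a dict: "time": time; "joint_pos": joint angles; "joint_vel": joint speeds; "joint_efforts": joint torques, N m; "tool_pos": TCP position; "tool_rot": TCP orientation; "contact_force": force on the tool from outside, world axes, zero at the start; "ft_torque": the same for the moment, N m; "gripper_width": opening from 0.0 (shut) to 1.0 (fully open); "grasp_force": force on a finger pad.
Only numpy, scipy, OpenCV 4.12 (cv2) and the standard library are available. Lean on these libraries where they do the work, as an engineer would, in place of code of your own. Each camera call takes 0.05 s, during which the arm holds its last target. There are 200 camera calls.

## Working session

There is one attempt and no reset: what is moved stays moved. The work goes in short steps, Python scripts to look and compute and a tool call to move; the robot and the scene stay as the last step left them, time stands still between calls to the robot, and variables do not carry over. Pictures are saved under pics/ and viewed, at most 10 in all, crops included, and the job is handed in when it is done.

Besides the shell and the picture viewer there is one more tool, called after "Emit:" as name(argument=value, ...), one argument or row to a line, values as JSON. apply_moves: Moves the arm, as the interface text tells. Its arguments: {"type":"object","properties":{"moves":{"type":"array"}},"required":["moves"]}

```bash
mkdir -p pics
cat > h.py <<'E'
import numpy as np, cv2
from scipy.spatial.transform import Rotation as R
from plant import manip
def c2w(f,p):
    M=cv2.Rodrigues(np.array(f["rvec"],float))[0]; return M.T@(np.array(p)-np.array(f["tvec"]).ravel())
def ray(f,u,v,z):  # pixel -> world point at height z
    K=np.array(f["K"]); d=np.array([(u-K[0,2])/K[0,0],(v-K[1,2])/K[1,1]]); s=d.copy()
    for _ in range(20): s=d/(1+f["k1"]*(s@s))
    M=cv2.Rodrigues(np.array(f["rvec"],float))[0]; c=-M.T@np.array(f["tvec"]).ravel(); r=M.T@np.array([s[0],s[1],1])
    return c+r*(z-c[2])/r[2]
def save(f,n): cv2.imwrite(f"pics/{n}.png",f["image"][:,:,::-1])
E
cat > a.py <<'E'
from h import *
print(manip.state()["tool_rot"], manip.nose_length)
names="housing housing_rim cover wing board tray mat jar plug_pot clip_tin tape_roll bottle beaker small_pot".split()
ims=[]
for c in ("scene","top"):
    f=manip.grab_frame(c); ims.append(f["image"])
    for n in names:
        print(c,n,[(np.round(c2w(f,o["location"]),3).tolist(),round(o["score"],2)) for o in manip.spot_point(f,n)[:4]])
    save(f,c)
E
python3 a.py
```

```text
[-1.02746165e-03  9.81353456e-01  1.92209090e-01 -7.21193406e-05] 0.017
scene housing [([0.593, 0.008, -0.004], 0.7), ([0.542, -0.321, -0.001], 0.19)]
scene housing_rim [([0.584, 0.004, 0.08], 0.67)]
scene cover [([0.588, -0.003, 0.066], 0.91), ([0.321, -0.216, 0.002], 0.87), ([0.782, 0.008, 0.0], 0.83), ([0.714, -0.23, 0.003], 0.71)]
scene wing [([0.779, 0.012, 0.089], 0.76), ([0.71, -0.234, 0.09], 0.72), ([0.552, -0.418, 0.003], 0.65), ([0.324, -0.217, 0.089], 0.61)]
scene board [([0.519, 0.313, -0.001], 0.77)]
scene tray [([0.544, -0.317, -0.002], 0.72)]
scene mat [([0.544, -0.318, 0.005], 0.67)]
scene jar [([0.552, -0.419, 0.003], 0.51)]
scene plug_pot [([0.536, -0.219, 0.003], 0.76)]
scene clip_tin [([0.427, 0.349, 0.009], 0.71), ([0.593, 0.007, -0.002], 0.69)]
scene tape_roll [([0.611, 0.269, 0.011], 0.54), ([0.519, 0.315, -0.003], 0.19)]
scene bottle [([0.383, -0.095, -0.002], 0.82), ([0.518, 0.312, -0.001], 0.71)]
scene beaker [([0.386, 0.098, 0.003], 0.88)]
scene small_pot [([0.382, 0.006, 0.001], 0.67)]
top housing [([0.588, 0.008, 0.007], 0.58), ([0.548, -0.421, 0.003], 0.
[... 244 characters left out ...]
 0.093], 0.91), ([0.781, 0.015, 0.093], 0.77), ([0.587, 0.005, 0.161], 0.76), ([0.325, -0.217, 0.09], 0.71)]
top board [([0.512, 0.313, 0.002], 0.97)]
top tray [([0.541, -0.318, 0.006], 0.76), ([0.546, -0.422, 0.002], 0.41), ([0.509, 0.315, 0.0], 0.36)]
top mat [([0.542, -0.319, 0.006], 0.81), ([0.387, -0.094, -0.003], 0.66)]
top jar [([0.546, -0.421, 0.001], 0.67), ([0.427, 0.35, 0.006], 0.63)]
top plug_pot [([0.536, -0.221, 0.006], 0.72)]
top clip_tin [([0.427, 0.351, 0.008], 0.77)]
top tape_roll [([0.614, 0.273, 0.007], 0.58), ([0.538, -0.221, 0.003], 0.33)]
top bottle [([0.384, -0.094, -0.003], 0.89)]
top beaker [([0.383, 0.089, 0.001], 0.94)]
top small_pot [([0.38, 0.006, -0.002], 0.5)]
```

View pics/top.png

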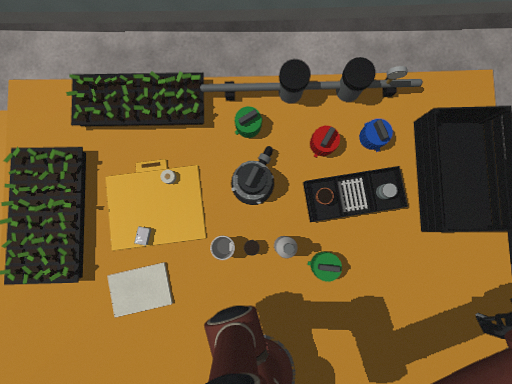

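View pics/scene.png

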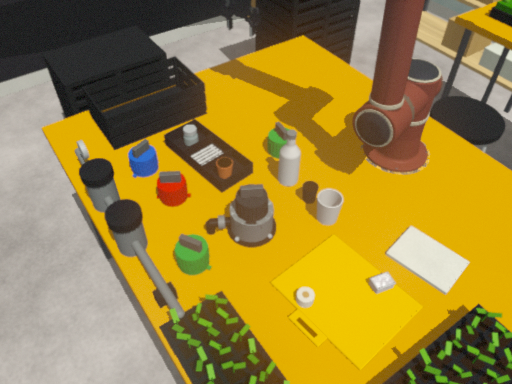

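```bash
cat > b.py <<'E'
from h import *
f=manip.grab_frame("top")
M=cv2.Rodrigues(np.array(f["rvec"],float))[0]
K=np.array(f["K"]);
def px(p):
    q=M@np.array(p)+np.array(f["tvec"]).ravel(); s=q[:2]/q[2]; s=s*(1+f["k1"]*(s@s)); return K[:2,:2]@s+K[:2,2]
u,v=px([.588,.005,.16]).astype(int); print(u,v)
c=f["image"][max(0,v-55):v+55,max(0,u-70):u+70]
cv2.imwrite("pics/crop.png",cv2.resize(c,None,fx=5,fy=5,interpolation=cv2.INTER_CUBIC)[:,:,::-1]); print(max(0,u-70),max(0,v-55))
for o in manip.silhouettes(f,"wing")[:3]:
    m=o["pixels"]; ys,xs=np.nonzero(m); print(o["score"],xs.mean(),ys.mean(),len(xs),cv2.minAreaRect(np.c_[xs,ys].astype(np.float32)))
E
python3 b.py
```

```text
250 175
180 120
0.8 247.71527777777777 121.8375 720 ((248.0, 122.0), (30.0, 28.0), 90.0)
0.76 325.7825443786982 265.6760355029586 676 ((326.2000427246094, 265.9000244140625), (29.516094207763672, 28.174455642700195), 63.43495178222656)
0.75 324.45258620689657 140.58333333333334 696 ((324.800048828125, 140.6000213623047), (27.72724151611328, 30.4105224609375), 63.43495178222656)
```

The top view shows the housing with the black cover at (252,183) and its pipe running to (267,155). The board is at left (157,207), and the tray at right has the mat in its middle cell (355,195). Look-alikes: green (249,122), red (326,141), blue (377,134) and green (327,266). Only the black cap at (252,180) sits on the grey pot, so it is the one. I'll confirm it in the crop.

View pics/crop.png

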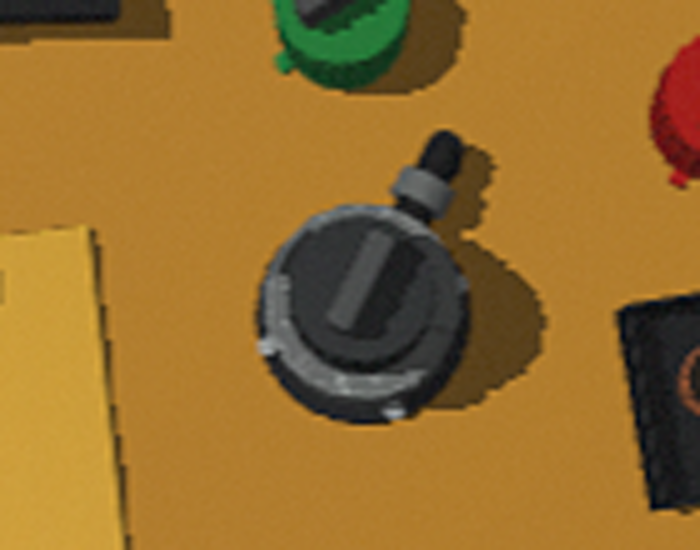

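The crop confirms it: black cap on the grey pot, wing running from about (256,167) to (248,185), parallel to the pipe.

```bash
cat >> h.py <<'E'
def plan(p,yaw,q=None):
    "turn+shift (cm) in tool axes from the measured pose to p with tool x at yaw, tool down"
    s=manip.state(); w=s["tool_rot"]; T=R.from_quat([w[1],w[2],w[3],w[0]])
    G=R.from_euler("z",yaw)*R.from_euler("x",np.pi)
    return np.round((T.inv()*G).as_rotvec(),4).tolist(), np.round(T.inv().apply(np.array(p)-s["tool_pos"])*100,2).tolist()
E
cat > c.py <<'E'
from h import *
f=manip.grab_frame("top")
a=ray(f,256,167,.168);b=ray(f,248.4,185,.168);d=a-b;print("wing",a,b,(a+b)/2,np.arctan2(d[1],d[0]))
e=ray(f,180+446/5,120+135/5,.036); d=e-[.588,.005,.036]; print("pipe",e,np.hypot(*d[:2]),np.arctan2(d[1],d[0]))
print("board corners",[ray(f,*p,.008).round(3).tolist() for p in((106,178),(200,166),(206,239),(113,249))])
print(plan([.588,.003,.30],-.45))
E
python3 c.py
```

```text
wing [ 0.60936431 -0.0106729   0.168     ] [0.55944089 0.01146618 0.168     ] [5.84402598e-01 3.96640593e-04 1.68000000e-01] -0.4174026701180052
pipe [ 0.69586279 -0.0548442   0.036     ] 0.12335197319010244 -0.5065345657004302
board corners [[0.612, 0.471, 0.008], [0.645, 0.17, 0.008], [0.409, 0.152, 0.008], [0.385, 0.445, 0.008]]
([-0.0, 0.0, 0.8368], [54.57, -40.59, -5.17])
```

Emit:
apply_moves(
  moves=[
    [[0, 0, 0], [0, 0, -4], -1],
    [[0, 0, 0.14], [0, 0, -5.2], -1],
    [[0, 0, 0.28], [4, -3, -5.2], -1],
    [[0, 0, 0.42], [8, -6, -5.2], -1],
    [[0, 0, 0.56], [12, -9, -5.2], -1],
    [[0, 0, 0.7], [16, -12, -5.2], -1],
    [[0, 0, 0.837], [20, -15, -5.2], -1],
    [[0, 0, 0.837], [24, -18, -5.2], -1],
    [[0, 0, 0.837], [28, -21, -5.2], -1],
    [[0, 0, 0.837], [32, -24, -5.2], -1],
    [[0, 0, 0.837], [36, -27, -5.2], -1],
    [[0, 0, 0.837], [40, -30, -5.2], -1],
    [[0, 0, 0.837], [44, -33, -5.2], -1],
    [[0, 0, 0.837], [48, -36, -5.2], -1],
    [[0, 0, 0.837], [52, -38.7, -5.2], -1],
    [[0, 0, 0.837], [54.57, -40.6, -5.2], -1],
    [[0, 0, 0.837], [54.57, -40.6, -5.2], -1],
    [[0, 0, 0.837], [54.57, -40.6, -5.2], -1],
  ],
)

```text
time: 3.45
tool_pos: [0.588, 0.0034, 0.3001]
tool_rot: [0.0, 0.975, -0.223, -0.0]
contact_force: [-0.0, 1.1, -0.1]
gripper_width: 0.996
grasp_force: 0.0
```

```bash
cat > d.py <<'E'
from h import *
print(manip.state()["tool_pos"],manip.state()["joint_pos"])
f=manip.grab_frame("wrist")
for n in ("wing","cover","housing_rim","housing"):
    print(n,[(np.round(c2w(f,o["location"]),4).tolist(),round(o["score"],2)) for o in manip.spot_point(f,n)[:3]])
save(f,"wrist1"); np.save("w1.npy",f,allow_pickle=True)
E
python3 d.py
```

```text
[0.58797114 0.0034027  0.30006699] [-1.20494538e-01 -6.00030498e-02  1.63960330e+00 -5.56110450e-04
  1.56262082e+00  1.89913093e+00]
wing [([0.3215, -0.2161, 0.0932], 0.9), ([0.5902, 0.0055, 0.1576], 0.56), ([0.5168, 0.3156, -0.0014], 0.16)]
cover [([0.5895, -0.0009, 0.0657], 0.97), ([0.7787, 0.0071, -0.0035], 0.87), ([0.3181, -0.2162, 0.0038], 0.7)]
housing_rim []
housing []
```

View pics/wrist1.png

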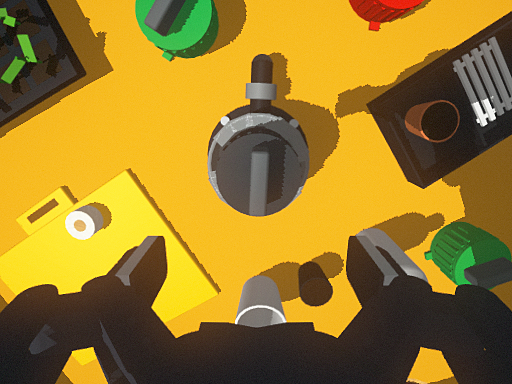

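The wrist view shows the cover with its wing running from (259,152) to (258,215) on top, and the pipe at the upper centre, from (261,58) to (262,112). The wing is nearly aligned with tool x.

```bash
cat > e.py <<'E'
from h import *
f=np.load("w1.npy",allow_pickle=True).item()
a=ray(f,259.5,152,.168);b=ray(f,258,215,.168);d=a-b;print("wing",a,b,(a+b)/2,np.arctan2(d[1],d[0]),np.hypot(*d[:2]))
e=ray(f,261.5,56,.045); 
for c in ([.588,.003],): d=e[:2]-c; print("pipe",e,np.hypot(*d),np.arctan2(d[1],d[0]))
im=f["image"][130:230,200:320]; g=cv2.cvtColor(im,cv2.COLOR_RGB2GRAY)
for v in range(155,215,8): print(v, g[v-130,245-200:280-200].tolist())
E
python3 e.py
```

```text
wing [ 0.61298058 -0.01143176  0.168     ] [0.56213313 0.01443267 0.168     ] [0.58755685 0.00150045 0.168     ] -0.4705573728560656 0.05704762205699487
pipe [ 0.69679007 -0.05585761  0.045     ] 0.12369114233586022 -0.4959226910483283
155 [83, 79, 80, 77, 73, 78, 91, 113, 121, 125, 123, 126, 127, 121, 120, 121, 117, 115, 113, 113, 111, 105, 92, 77, 59, 46, 50, 47, 50, 46, 49, 48, 53, 44, 51]
163 [78, 80, 76, 77, 71, 79, 103, 115, 121, 125, 123, 120, 118, 116, 117, 116, 115, 110, 111, 111, 113, 101, 85, 72, 48, 46, 48, 46, 50, 53, 49, 49, 47, 49, 44]
171 [76, 78, 78, 79, 76, 80, 113, 120, 123, 121, 122, 118, 116, 117, 114, 114, 112, 110, 113, 111, 108, 96, 80, 59, 45, 47, 50, 46, 48, 52, 50, 50, 52, 49, 46]
179 [77, 82, 79, 74, 81, 90, 116, 120, 121, 122, 118, 120, 118, 116, 115, 110, 111, 111, 105, 109, 101, 89, 72, 52, 47, 53, 49, 49, 50, 47, 49, 51, 53, 50, 48]
187 [80, 80, 77, 73, 78, 106, 122, 119, 121, 116, 117, 114, 112, 113, 114, 111, 111, 109, 111, 108, 95, 80, 68, 49, 47, 53, 51, 54, 50, 55, 56, 52, 51, 52, 57]
195 [81, 78, 79, 77, 86, 112, 117, 121, 118, 119, 117, 116, 115, 115, 113, 111, 113, 110, 113, 105, 93, 76, 56, 55, 52, 53, 55, 59, 56, 58, 51, 59, 52, 61, 59]
203 [85, 79, 78, 83, 99, 118, 120, 120, 119, 119, 116, 118, 113, 111, 110, 114, 109, 110, 111, 97, 87, 70, 52, 59, 83, 82, 79, 79, 79, 78, 80, 80, 77, 82, 79]
211 [79, 86, 80, 82, 100, 120, 118, 117, 102, 117, 117, 115, 117, 110, 113, 110, 111, 112, 108, 95, 82, 74, 84, 80, 81, 78, 81, 82, 81, 79, 77, 70, 74, 108, 162]
```

Emit:
apply_moves(
  moves=[
    [[0, 0, 0.045], [0.06, 0.13, 4], -1],
    [[0, 0, 0.045], [0.06, 0.13, 8], -1],
    [[0, 0, 0.045], [0.06, 0.13, 11], -0.6],
    [[0, 0, 0.045], [0.06, 0.13, 13], -0.3],
    [[0, 0, 0.045], [0.06, 0.13, 14.2], 0],
    [[0, 0, 0.045], [0.06, 0.13, 14.2], 0.3],
    [[0, 0, 0.045], [0.06, 0.13, 14.2], 0.3],
    [[0, 0, 0.045], [0.06, 0.13, 14.2], 0.3],
  ],
)

```text
time: 4.5
tool_pos: [0.5891, 0.0013, 0.1604]
tool_rot: [-0.0, 0.969, -0.245, 0.002]
contact_force: [0.6, -0.6, 0.5]
gripper_width: 0.349
grasp_force: 0.0
```

```bash
cat > e.py <<'E'
from h import *
f=manip.grab_frame("wrist"); save(f,"wrist2"); s=manip.state(); print(s)
E
python3 e.py
```

```text
{'time': 4.55, 'joint_pos': array([-1.23921941e-01,  3.57753778e-02,  1.78089013e+00,  4.77704901e-05,
        1.32163448e+00,  1.94221055e+00]), 'joint_vel': array([ 0.0002382 ,  0.00069829,  0.00352924, -0.00100892, -0.00156702,
        0.0009385 ]), 'joint_efforts': array([-5.88134048e-02, -3.64309859e+01, -3.48822427e+01, -2.29472585e-03,
       -8.47661377e-04, -1.46494044e-04]), 'tool_pos': array([0.58907198, 0.00141072, 0.16035732]), 'tool_rot': array([-2.26187759e-04,  9.69483963e-01, -2.45149207e-01,  1.63088318e-03]), 'contact_force': array([-0.09693172,  0.82622455,  1.11808324]), 'ft_torque': array([ 0.02678206, -0.0052336 ,  0.02060204]), 'grasp_force': 0.0, 'gripper_width': 0.350040151204268}
```

View pics/wrist2.png

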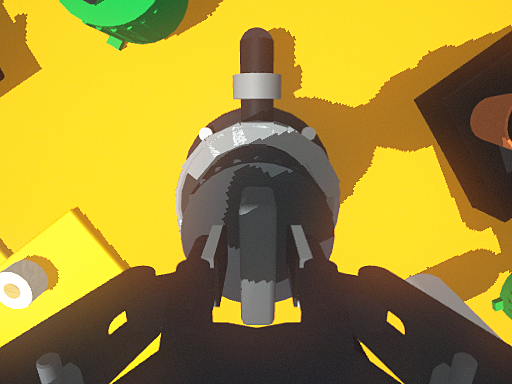

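Wing at (240–276, 190–320), centred between the finger pads at (220) and (297). I'll close on it.

Emit:
apply_moves(
  moves=[
    [[0, 0, 0], [0, 0, 0.2], 1],
    [[0, 0, 0], [0, 0, 0.2], 1],
    [[0, 0, 0], [0, 0, 0.2], 1],
    [[0, 0, 0], [0, 0, 0.2], 1],
    [[0, 0, 0], [0, 0, 0.2], 1],
  ],
)

```text
time: 5.05
tool_pos: [0.5889, 0.0013, 0.1581]
tool_rot: [0.0, 0.97, -0.245, 0.001]
contact_force: [0.7, -0.8, 5.0]
gripper_width: 0.177
grasp_force: 61.2
```

Emit:
apply_moves(
  moves=[
    [[0, 0, 0], [0, 0, 0.3], 1],
    [[0, 0, 0], [0, 0, 0.6], 1],
    [[0, 0, 0], [0, 0, 0.9], 1],
    [[0, 0, 0], [0, 0, 1.1], 1],
    [[0, 0, 0], [0, 0, 1.1], 1],
    [[0, 0, 0], [0, 0, 1.1], 1],
  ],
)

```text
time: 5.65
tool_pos: [0.589, 0.0013, 0.1482]
tool_rot: [0.0, 0.97, -0.245, 0.001]
contact_force: [-2.3, -0.7, 9.3]
gripper_width: 0.172
grasp_force: 61.9
```

Emit:
apply_moves(
  moves=[
    [[0, 0, -0.06], [0, 0, 0.05], 1],
    [[0, 0, -0.16], [0, 0, 0.05], 1],
    [[0, 0, -0.26], [0, 0, 0.05], 1],
    [[0, 0, -0.36], [0, 0, 0.05], 1],
    [[0, 0, -0.36], [0, 0, 0.05], 1],
  ],
)

```text
time: 6.15
tool_pos: [0.5902, 0.0017, 0.1484]
tool_rot: [-0.0, 0.998, -0.067, 0.003]
contact_force: [-0.8, 0.0, 9.8]
gripper_width: 0.175
grasp_force: 61.9
```

Emit:
apply_moves(
  moves=[
    [[0, 0, -0.1], [0, 0, 0], 1],
    [[0, 0, -0.2], [0, 0, 0], 1],
    [[0, 0, -0.3], [0, 0, 0], 1],
    [[0, 0, -0.4], [0, 0, 0], 1],
    [[0, 0, -0.5], [0, 0, 0], 1],
    [[0, 0, -0.6], [0, 0, 0], 1],
    [[0, 0, -0.7], [0, 0, 0], 1],
    [[0, 0, -0.8], [0, 0, 0], 1],
    [[0, 0, -0.9], [0, 0, 0], 1],
    [[0, 0, -0.98], [0, 0, 0], 1],
    [[0, 0, -1.04], [0, 0, 0], 1],
    [[0, 0, -1.04], [0, 0, 0], 1],
  ],
)

```text
time: 7.35
tool_pos: [0.5897, 0.0019, 0.1481]
tool_rot: [0.001, 0.899, 0.437, 0.002]
contact_force: [-1.4, 1.1, 9.7]
gripper_width: 0.173
grasp_force: 61.9
```

Emit:
apply_moves(
  moves=[
    [[0, 0, 0], [0, 0, -0.4], 1],
    [[0, 0, 0], [0, 0, -0.8], 1],
    [[0, 0, 0], [0, 0, -1.3], 1],
    [[0, 0, 0], [0, 0, -1.8], 1],
    [[0, 0, 0], [0, 0, -2.4], 1],
    [[0, 0, 0], [0, 0, -2.4], 1],
  ],
)

```text
time: 7.95
tool_pos: [0.5876, 0.002, 0.1686]
tool_rot: [-0.001, 0.899, 0.437, -0.0]
contact_force: [1.0, 1.5, -1.3]
gripper_width: 0.174
grasp_force: 60.3
```

Emit:
apply_moves(
  moves=[
    [[0, 0, 0], [0, 0, -1.5], 1],
    [[0, 0, 0], [0, 0, -3], 1],
    [[0, 0, 0], [0, 0, -5], 1],
    [[0, 0, 0], [0, 0, -7], 1],
    [[0, 0, 0], [0, 0, -9], 1],
    [[0, 0, 0], [0, 0, -11], 1],
    [[0, 0, 0], [0, 0, -11.5], 1],
    [[0, 0, 0], [0, 0, -11.5], 1],
  ],
)

```text
time: 8.75
tool_pos: [0.5885, 0.0014, 0.2858]
tool_rot: [0.001, 0.899, 0.437, 0.001]
contact_force: [0.2, 0.0, -2.2]
gripper_width: 0.177
grasp_force: 60.3
```

```bash
cat > e.py <<'E'
from h import *
print(manip.state()["tool_pos"],plan([.500,.265,.25],.905))
f=manip.grab_frame("top"); save(f,"top2")
for n in ("element","element_knob","housing_rim","cover","wing","board","clip_tin","tape_roll","mat"):
    print(n,[(np.round(c2w(f,o["location"]),3).tolist(),round(o["score"],2)) for o in manip.spot_point(f,n)[:3]])
E
python3 e.py
```

```text
[0.58853806 0.00138245 0.28580163] ([0.0028, -0.0013, -0.0003], [15.25, -23.26, 3.53])
element []
element_knob [([0.385, -0.091, -0.002], 0.73)]
housing_rim [([0.585, 0.005, 0.085], 0.88)]
cover [([0.591, -0.001, 0.197], 0.77), ([0.779, 0.013, -0.002], 0.71), ([0.731, -0.392, 0.002], 0.71)]
wing [([0.712, -0.231, 0.084], 0.93), ([0.588, 0.0, 0.286], 0.89), ([0.728, -0.396, 0.094], 0.87)]
board [([0.511, 0.318, 0.001], 0.85)]
clip_tin [([0.428, 0.35, 0.009], 0.55)]
tape_roll [([0.541, -0.319, 0.007], 0.72), ([0.612, 0.271, 0.007], 0.47)]
mat [([0.542, -0.319, 0.004], 0.94)]
```

View pics/top2.png

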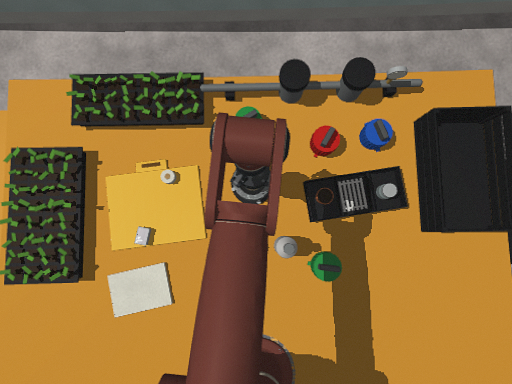

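The top view shows the cover lifted under the hand at (250,185), and free board space between the tin (144,236) and the tape (168,176). Moving there.

Emit:
apply_moves(
  moves=[
    [[0, 0, 0], [0.8, -1.2, 0], 1],
    [[0, 0, 0], [2.2, -3.3, 0], 1],
    [[0, 0, 0], [4.2, -6.3, 0], 1],
    [[0, 0, 0], [6.2, -9.4, 0], 1],
    [[0, 0, 0], [8.2, -12.5, 0], 1],
    [[0, 0, 0], [10.2, -15.6, 0], 1],
    [[0, 0, 0], [12.2, -18.6, 0], 1],
    [[0, 0, 0], [13.8, -21.2, 0], 1],
    [[0, 0, 0], [14.8, -22.6, 0], 1],
    [[0, 0, 0], [15.25, -23.25, 2], 1],
    [[0, 0, 0], [15.25, -23.25, 5], 1],
    [[0, 0, 0], [15.25, -23.25, 8], 1],
    [[0, 0, 0], [15.25, -23.25, 11], 1],
    [[0, 0, 0], [15.25, -23.25, 14], 1],
    [[0, 0, 0], [15.25, -23.25, 16], 1],
    [[0, 0, 0], [15.25, -23.25, 17], 1],
    [[0, 0, 0], [15.25, -23.25, 17.5], 1],
    [[0, 0, 0], [15.25, -23.25, 17.5], 1],
    [[0, 0, 0], [15.25, -23.25, 17.5], 1],
  ],
)

```text
time: 11.15
tool_pos: [0.5002, 0.2657, 0.1103]
tool_rot: [0.0, 0.899, 0.437, 0.001]
contact_force: [1.1, 0.2, -1.8]
gripper_width: 0.174
grasp_force: 60.0
```

```bash
cat > e.py <<'E'
from h import *
print(manip.state()["tool_pos"],plan([.500,.265,.0985],.905), manip.state()["contact_force"])
for c in ("scene","wrist"):
    f=manip.grab_frame(c); save(f,c+"3")
    for n in ("cover","board","tape_roll","clip_tin"):
        print(n,[(np.round(c2w(f,o["location"]),3).tolist(),round(o["score"],2)) for o in manip.spot_point(f,n)[:4]])
E
python3 e.py
```

```text
[0.50022233 0.26565596 0.11034211] ([0.0012, -0.0021, -0.0001], [-0.07, 0.02, 1.18]) [ 1.13041901  0.17926923 -1.82239   ]
cover [([0.712, -0.231, 0.004], 0.95), ([0.502, 0.262, 0.018], 0.87), ([0.73, -0.388, -0.002], 0.76), ([0.322, -0.215, 0.001], 0.71)]
board [([0.517, 0.312, 0.0], 0.61)]
tape_roll [([0.613, 0.269, 0.008], 0.53), ([0.502, 0.26, 0.018], 0.53)]
clip_tin [([0.426, 0.352, 0.005], 0.75)]
cover [([0.499, 0.261, 0.019], 0.82)]
board [([0.518, 0.315, -0.0], 0.8)]
tape_roll [([0.614, 0.267, 0.011], 0.59)]
clip_tin [([0.423, 0.348, 0.011], 0.92)]
```

View pics/scene3.png

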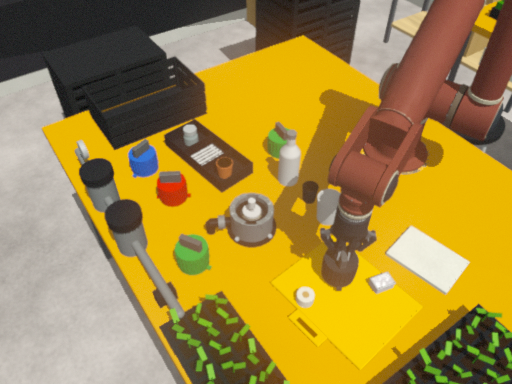

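Scene view: the cover hangs upright over the board at (340,268), clear of the tape (306,296) and the tin (381,282). The white element stands in the housing at (252,210). Lowering the last centimetre.

Emit:
apply_moves(
  moves=[
    [[0, 0, 0], [0, 0, 0.4], 1],
    [[0, 0, 0], [0, 0, 0.7], 1],
    [[0, 0, 0], [0, 0, 0.95], 1],
    [[0, 0, 0], [0, 0, 1.1], 1],
    [[0, 0, 0], [0, 0, 1.1], 1],
    [[0, 0, 0], [0, 0, 1.1], 1],
  ],
)

```text
time: 12.25
tool_pos: [0.4994, 0.2651, 0.0983]
tool_rot: [0.0, 0.899, 0.437, -0.0]
contact_force: [-2.1, -1.7, 3.4]
gripper_width: 0.175
grasp_force: 60.9
```

Contact (force +3.4 N). Releasing slowly, then rising.

Emit:
apply_moves(
  moves=[
    [[0, 0, 0], [0, 0, 0], 0.6],
    [[0, 0, 0], [0, 0, 0], 0.4],
    [[0, 0, 0], [0, 0, 0], 0.2],
    [[0, 0, 0], [0, 0, 0], 0],
    [[0, 0, 0], [0, 0, 0], -0.3],
    [[0, 0, 0], [0, 0, 0], -0.3],
    [[0, 0, 0], [0, 0, -2], -0.3],
    [[0, 0, 0], [0, 0, -5], -0.3],
    [[0, 0, 0], [0, 0, -9], -0.3],
    [[0, 0, 0], [0, 0, -13], -0.3],
    [[0, 0, 0], [0, 0, -17], -0.3],
    [[0, 0, 0], [0, 0, -17], -0.3],
  ],
)

```text
time: 13.45
tool_pos: [0.5023, 0.2663, 0.276]
tool_rot: [0.001, 0.899, 0.437, 0.007]
contact_force: [0.4, 0.8, 1.2]
gripper_width: 0.651
grasp_force: 0.0
```

```bash
cat > e.py <<'E'
from h import *
print(manip.state()["tool_pos"],plan([.588,.003,.27],.5))
for c in ("wrist","scene"):
    f=manip.grab_frame(c); save(f,c+"4")
    for n in ("cover","element","element_knob","housing_rim"):
        print(n,[(np.round(c2w(f,o["location"]),4).tolist(),round(o["score"],2)) for o in manip.spot_point(f,n)[:4]])
E
python3 e.py
```

```text
[0.50232854 0.26633534 0.27602307] ([0.0045, -0.0126, 0.4049], [-15.42, 23.0, 0.59])
cover [([0.4981, 0.2633, 0.0063], 0.55)]
element []
element_knob []
housing_rim []
cover [([0.73, -0.3894, -0.0026], 0.98), ([0.7807, 0.0067, -0.0], 0.93), ([0.3204, -0.2144, 0.0015], 0.75), ([0.5032, 0.2594, 0.0045], 0.71)]
element [([0.581, -0.0001, 0.0103], 0.84)]
element_knob [([0.5931, 0.0034, 0.1012], 0.61)]
housing_rim [([0.5891, 0.001, 0.0801], 0.86), ([0.5389, -0.2167, 0.0039], 0.29)]
```

Emit:
apply_moves(
  moves=[
    [[0, 0, 0.1], [-2, 3, 0], -0.3],
    [[0, 0, 0.2], [-4.5, 6.7, 0], -0.2],
    [[0, 0, 0.3], [-7, 10.5, 0], -0.1],
    [[0, 0, 0.4], [-9.5, 14.2, 0], 0],
    [[0, 0, 0.405], [-12, 17.9, 0], 0],
    [[0, 0, 0.405], [-14.2, 21.2, 0], 0],
    [[0, 0, 0.405], [-15.4, 23, 0.6], 0],
    [[0, 0, 0.405], [-15.4, 23, 3], 0],
    [[0, 0, 0.405], [-15.4, 23, 6], 0],
    [[0, 0, 0.405], [-15.4, 23, 8], 0],
    [[0, 0, 0.405], [-15.4, 23, 8], 0],
    [[0, 0, 0.405], [-15.4, 23, 8], 0],
  ],
)

```text
time: 15.15
tool_pos: [0.585, 0.002, 0.1878]
tool_rot: [-0.0, 0.969, 0.247, -0.0]
contact_force: [-0.1, -0.7, -0.3]
gripper_width: 0.497
grasp_force: 0.0
```

```bash
cat > e.py <<'E'
from h import *
print(manip.state()["tool_pos"],manip.state()["gripper_width"],plan([.588,.002,.103],.5))
f=manip.grab_frame("wrist"); save(f,"wrist5")
for n in ("element","element_knob","housing_rim"):
    print(n,[(np.round(c2w(f,o["location"]),4).tolist(),round(o["score"],2)) for o in manip.spot_point(f,n)[:4]])
E
python3 e.py
```

```text
[0.58500892 0.00201842 0.18778072] 0.49662749019974506 ([-0.0004, 0.0006, -0.0002], [0.27, 0.15, 8.48])
element [([0.5871, 0.0069, 0.0082], 0.72)]
element_knob [([0.5843, 0.0036, 0.104], 0.67), ([0.5915, 0.0058, 0.0091], 0.6)]
housing_rim []
```

View pics/wrist5.png

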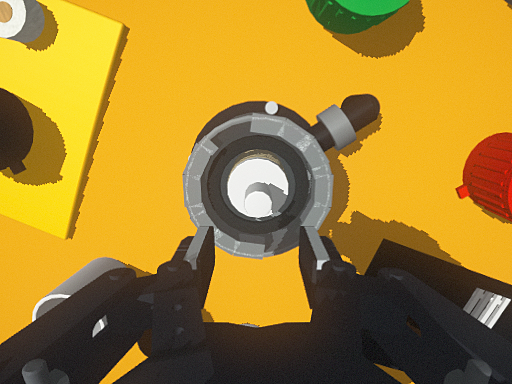

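The wrist view shows the element's knob at (258,205), centred in the housing opening and midway between the fingers (212 and 303). Descending and grasping.

Emit:
apply_moves(
  moves=[
    [[0, 0, 0], [0.2, 0.1, 3], 0],
    [[0, 0, 0], [0.2, 0.1, 6], 0],
    [[0, 0, 0], [0.2, 0.1, 7.7], 0],
    [[0, 0, 0], [0.2, 0.1, 8.4], 0],
    [[0, 0, 0], [0.2, 0.1, 8.4], 0],
    [[0, 0, 0], [0.2, 0.1, 8.4], 0.4],
    [[0, 0, 0], [0.2, 0.1, 8.4], 1],
    [[0, 0, 0], [0.2, 0.1, 8.4], 1],
    [[0, 0, 0], [0.2, 0.1, 8.4], 1],
    [[0, 0, 0], [0.2, 0.1, 8.4], 1],
  ],
)

```text
time: 16.35
tool_pos: [0.5886, 0.002, 0.1057]
tool_rot: [0.001, 0.969, 0.247, 0.002]
contact_force: [-1.0, -0.0, 5.7]
gripper_width: 0.212
grasp_force: 58.7
```

Emit:
apply_moves(
  moves=[
    [[0, 0, 0], [0, 0, -1], 1],
    [[0, 0, 0], [0, 0, -2.5], 1],
    [[0, 0, 0], [0, 0, -4.5], 1],
    [[0, 0, 0], [0, 0, -7], 1],
    [[0, 0, 0], [0, 0, -9.5], 1],
    [[0, 0, 0], [0, 0, -12], 1],
    [[0, 0, 0], [0, 0, -14], 1],
    [[0, 0, 0], [0, 0, -15], 1],
    [[0, 0, 0], [0, 0, -15], 1],
  ],
)

```text
time: 17.25
tool_pos: [0.5881, 0.002, 0.2563]
tool_rot: [0.001, 0.969, 0.247, 0.002]
contact_force: [-0.3, -1.1, -1.4]
gripper_width: 0.213
grasp_force: 58.6
```

```bash
cat > e.py <<'E'
from h import *
print(manip.state()["tool_pos"],plan([.543,-.319,.15],.5))
for c in ("scene","top"):
    f=manip.grab_frame(c); save(f,c+"6")
    for n in ("element","element_knob","mat","jar","plug_pot"):
        print(n,[(np.round(c2w(f,o["location"]),4).tolist(),round(o["score"],2)) for o in manip.spot_point(f,n)[:3]])
E
python3 e.py
```

```text
[0.58810614 0.00196413 0.25625932] ([0.0022, -0.0031, -0.0002], [-19.37, 25.98, 10.62])
element [([0.5838, -0.0004, 0.1612], 0.91), ([0.3896, 0.0984, 0.0012], 0.25)]
element_knob [([0.5893, -0.0008, 0.2512], 0.94)]
mat [([0.5427, -0.3185, 0.0003], 0.81)]
jar [([0.5488, -0.4181, 0.0025], 0.69)]
plug_pot [([0.5376, -0.2175, 0.0051], 0.54)]
element [([0.5847, 0.0005, 0.1575], 0.55)]
element_knob [([0.5848, -0.0002, 0.246], 0.52)]
mat [([0.541, -0.3182, 0.0061], 0.93)]
jar [([0.5477, -0.4215, 0.0034], 0.51)]
plug_pot [([0.5348, -0.2213, 0.0052], 0.74)]
```

View pics/scene6.png

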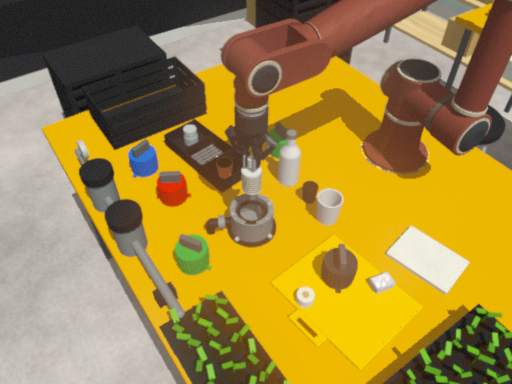

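Scene view: the element hangs upright at (252,180) over the empty housing, and the cover stands on the board at (340,268). The mat is at (207,155). Carrying the element over.

Emit:
apply_moves(
  moves=[
    [[0, 0, 0], [-0.8, 1, 0], 1],
    [[0, 0, 0], [-2.2, 3, 0], 1],
    [[0, 0, 0], [-4.2, 5.6, 0], 1],
    [[0, 0, 0], [-6.2, 8.3, 0], 1],
    [[0, 0, 0], [-8.4, 11.3, 0], 1],
    [[0, 0, 0], [-10.6, 14.2, 0], 1],
    [[0, 0, 0], [-12.8, 17.2, 0], 1],
    [[0, 0, 0], [-15, 20.1, 0], 1],
    [[0, 0, 0], [-17, 22.8, 0], 1],
    [[0, 0, 0], [-18.6, 25, 0], 1],
    [[0, 0, 0], [-19.37, 26, 1], 1],
    [[0, 0, 0], [-19.37, 26, 3.5], 1],
    [[0, 0, 0], [-19.37, 26, 6.5], 1],
    [[0, 0, 0], [-19.37, 26, 9.5], 1],
    [[0, 0, 0], [-19.37, 26, 12], 1],
    [[0, 0, 0], [-19.37, 26, 13.5], 1],
    [[0, 0, 0], [-19.37, 26, 14.2], 1],
    [[0, 0, 0], [-19.37, 26, 14.5], 1],
    [[0, 0, 0], [-19.37, 26, 14.5], 1],
  ],
)

```text
time: 19.75
tool_pos: [0.5424, -0.3193, 0.1096]
tool_rot: [0.001, 0.969, 0.247, 0.0]
contact_force: [0.9, 0.6, 0.1]
gripper_width: 0.215
grasp_force: 58.7
```

```bash
cat > e.py <<'E'
from h import *
print(manip.state()["tool_pos"],manip.state()["contact_force"])
for c in ("scene","wrist"):
    f=manip.grab_frame(c); save(f,c+"7")
    for n in ("element","mat"):
        print(n,[(np.round(c2w(f,o["location"]),4).tolist(),round(o["score"],2)) for o in manip.spot_point(f,n)[:3]])
E
python3 e.py
```

```text
[ 0.54239634 -0.3192522   0.10962779] [0.93493028 0.63131867 0.06582903]
element [([0.5394, -0.3216, 0.0144], 0.59), ([0.5022, 0.2601, 0.0059], 0.31)]
mat [([0.5471, -0.3191, 0.0025], 0.44)]
element [([0.5407, -0.3201, 0.0135], 0.98)]
mat []
```

Emit:
apply_moves(
  moves=[
    [[0, 0, 0], [0, 0, 0.25], 1],
    [[0, 0, 0], [0, 0, 0.45], 1],
    [[0, 0, 0], [0, 0, 0.6], 1],
    [[0, 0, 0], [0, 0, 0.6], 1],
    [[0, 0, 0], [0, 0, 0.6], 1],
  ],
)

```text
time: 20.55
tool_pos: [0.5419, -0.319, 0.1028]
tool_rot: [0.0, 0.969, 0.247, 0.0]
contact_force: [-1.3, 0.1, 0.5]
gripper_width: 0.212
grasp_force: 58.9
```

Emit:
apply_moves(
  moves=[
    [[0, 0, 0], [0, 0, 0.1], 1],
    [[0, 0, 0], [0, 0, 0.15], 1],
    [[0, 0, 0], [0, 0, 0.15], 1],
  ],
)

```text
time: 20.85
tool_pos: [0.5422, -0.3191, 0.1028]
tool_rot: [0.0, 0.969, 0.247, 0.0]
contact_force: [-1.5, 2.2, 6.6]
gripper_width: 0.214
grasp_force: 59.6
```

Seated (force up to 6.6 N with no further descent). Releasing and rising.

Emit:
apply_moves(
  moves=[
    [[0, 0, 0], [0, 0, -0.1], 0.7],
    [[0, 0, 0], [0, 0, -0.1], 0.5],
    [[0, 0, 0], [0, 0, -0.1], 0.3],
    [[0, 0, 0], [0, 0, -0.1], 0.1],
    [[0, 0, 0], [0, 0, -0.1], 0],
    [[0, 0, 0], [0, 0, -0.1], 0],
    [[0, 0, 0], [0, 0, -2], 0],
    [[0, 0, 0], [0, 0, -5], 0],
    [[0, 0, 0], [0, 0, -9], 0],
    [[0, 0, 0], [0, 0, -13], 0],
    [[0, 0, 0], [0, 0, -17], 0],
    [[0, 0, 0], [0, 0, -17], 0],
    [[0, 0, 0], [0, 0, -17], 0],
    [[0, 0, 0], [0, 0, -17], 0],
  ],
)

```text
time: 22.25
tool_pos: [0.5413, -0.3185, 0.2695]
tool_rot: [-0.001, 0.969, 0.247, -0.001]
contact_force: [-0.2, -0.4, -0.1]
gripper_width: 0.498
grasp_force: 0.0
```

```bash
cat > e.py <<'E'
from h import *
for c in ("scene","wrist"):
    f=manip.grab_frame(c); save(f,c+"8")
    for n in ("element","mat","cover","board"):
        print(n,[(np.round(c2w(f,o["location"]),4).tolist(),round(o["score"],2)) for o in manip.spot_point(f,n)[:4]])
E
python3 e.py
```

```text
element [([0.5394, -0.3206, 0.0064], 0.86)]
mat [([0.5172, 0.3155, -0.0011], 0.65), ([0.5442, -0.3184, -0.0007], 0.46)]
cover [([0.7311, -0.3922, -0.0041], 0.97), ([0.7135, -0.2282, 0.0034], 0.79), ([0.5033, 0.2614, 0.0058], 0.74), ([0.3223, -0.2143, -0.0052], 0.72)]
board [([0.5159, 0.3122, -0.0016], 0.83)]
element [([0.5401, -0.3193, 0.0062], 0.79)]
mat [([0.586, 0.0002, 0.0024], 0.72)]
cover [([0.3175, -0.2138, 0.0009], 0.63)]
board []
```

View pics/scene8.png

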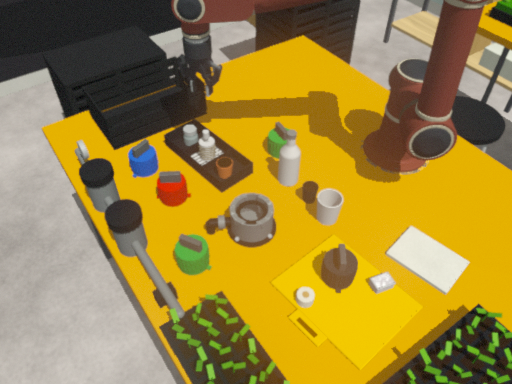

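The element stands upright on the mat at (207,147) and the cover stands on the board at (340,268). The bystanders look unmoved.

```bash
python3 -c "from plant import manip; print(manip.job_done())"
```

```text
the job is handed in; nothing more can be done
None
```

I handed the job in at about 22 s: the cover stands upright on the board, the element stands upright on the mat, and nothing else appears to have moved; no verdict came back.

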